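# Put a grinding wheel away in the sprung wheel rack

## Robot

A 6-joint arm with a two-finger parallel gripper is mounted at the origin on a cart in front of the work surface, level with it; the furniture and walls round the work are solid. World frame = base frame: x ahead of the robot, y to its left, z up, the work surface at z = 0. Lengths are in mm, angles in degrees, forces in N, time in s.
With the tool pointing down it reaches from about 275 to 1000 mm from the base axis. Payload 8.4 kg.
Tool frame: the origin (TCP) lies midway between the tips of the shut fingers; the grasp point (between the pads) lies 19 mm behind it; z points along the fingers, y is the line along which they close (so a half turn about z gives the same grasp; the last joint's range is limited). The gripper opens to 85 mm and grips with 20 to 120 N. Pads are 22 mm wide; open, the fingers measure 114 mm over their backs; the gripper's body (76 mm by 85 mm) begins 54 mm behind the grasp point. The pads swing forward as they close: fully open they stand 13 mm farther back than shut.
Start: joints at [-65.741, 20.225, 93.587, -0, 66.188, -0.138], TCP at [258.155, -569.196, 231.281] pointing down, gripper open.
Joint ranges: [-150.9, 150.9], [-52.94, 120.26], [3.33, 152.33], [-74.26, 254.26], [0, 154.13], [-172.89, 172.89]. Speed limits (degrees/s): [127.2, 127.2, 159.86, 180, 180, 180].

## Interface

Orientations are given as a 3x3 rotation matrix whose columns are the frame's x, y, z axes.
In Python, from rig import * gives the robot as it stands.
- The arm moves only by the shell command python3 -m creep 'ROWS' [FORCE]. ROWS is JSON, a list of rows, each an object with "slide": the shift along the tool's x, y, z in m, a list of three; "delta_rot": the turn, a rotation vector about the tool's x, y, z in rad, a list of three; "jaw": the finger opening in m, from 0 to 0.0854. In form: [{"slide": [x, y, z], "delta_rot": [wx, wy, wz], "jaw": jaw}, ...]. A call has exactly 5 rows; each row shifts and turns the commanded pose from where the row before left it, along the tool's axes as they then stand; what a row does not reach is not made up. A row lasts 1/10 s, in which the tool goes at most 50 mm and 8.59 degrees, less where a joint would pass 70% of its speed; a pose out of reach is approached as far as the arm can. A call is refused whole if a number of a shift passes 0.05 or a number of a turn 0.15, either way. A call with a gripper value outside its range is refused whole. The fingers move at their own pace and stop on an object; FORCE is the grip in N (left out, the last holds). Time passes only in rows, so rows that do not move let the fingers close, or fill a call up. It gives the time, the measured TCP pose, the force, the opening and the grip force at its end, in the units of the state.
- state(): the state, without advancing time (a new reading comes with each control period).
- read_camera(name): name is "side" or "top" or "wrist"; returns (picture, depth): 384x512x3 uint8, red, green, blue; 384x512 float32, mm along the optical axis (not along the pixel's ray), 0 where there is no reading.
- camera_info(name): a dict with "K" (3x3 intrinsics, pixels), "xyz" and "attitude" of the camera in the world. Camera axes: x right, y down, z forward; pixel columns grow to the right and rows downward; lengths in mm; the calibration is good to about 2 mm. A picture is of the moment at which its call begins: read the wrist's pose just before it. camera_info takes no time and is no camera call; for the wrist camera it gives the pose at the moment of the call.
- job_done(): hands the job in; it is judged then, once.
Trained networks look in the newest picture that a camera, given by its name, has taken for a name from the list of things; names that differ only in an ending like _2 or _b are one class to them, and where a whole thing is asked for, a point or a joint stands for the part that bears it (a point fixed in the world has none). Each returns a list of dicts, best first, with "conf" (0 to 1); they miss things now and then, are a little off and sometimes report something else, mostly with a low value. They report only what shows in the picture. A call takes as long as a camera call.
- search_frame(target, camera): "centre" ([x, y, z] in mm, in world coordinates, good to about 4 mm: the middle of the surface that is visible of it).
- tip_of(target, camera): "centre" ([x, y, z] in mm, in world coordinates, good to about 4 mm: a listed point, or the origin of a listed thing).
The state is a dict: "clock": time; "joint_positions": joint angles; "dq": joint speeds; "tau": joint torques, N m; "eef_pos": TCP position; "orientation": TCP orientation; "wrist_force": force on the tool from outside, world axes, zero at the start; "ft_torque": the same for the moment, N m; "width": finger opening in mm; "gripper_force": force on a finger pad.
Only numpy, scipy, OpenCV 4.12 (cv2) and the standard library are available. Lean on these libraries where they do the work, as an engineer would, in place of code of your own. Each camera call takes 0.05 s, during which the arm holds its last target. There are 200 camera calls.

## Task

Put the full-size grinding wheel that stands in a wooden saddle away in the wheel rack: draw the rack's sliding stop back, stand the wheel on the rods between the stop and the two wheels already there, let go of it, then slide the stop up so that its spring plate holds all three wheels snug against the end wall. The wheels are brittle, so grip, set down and press them gently, and leave the worn small wheel and everything else on the bench alone.

Things in the scene. Friction and masses are not known exactly. Their poses are not given: they have to be found in the camera images.
- new_wheel: the grinding wheel to put away: grey disc 125 mm in diameter, 20 mm thick, about 0.45 kg, on edge in either saddle, its top rim free to grip across the thickness. Origin: the disc's centre (85 mm above the bench in the saddle, 88 mm on the rack's rods); y: the disc's axis. Brittle: it cracks if the fingers grip with more than 50 N each, if it is set down or knocked with over 60 N, or dropped from more than 5 mm
- worn_wheel: bystander: a worn wheel of the same make, only 90 mm in diameter and 20 mm thick, on edge in the other saddle, centre 64 mm above the bench; stays where it is. Origin: centre; y: the axis
- wheel_1: wheel already in the rack, next to the end wall; same size, make and brittleness as the one to put away. Origin: centre; y: axis
- wheel_2: second wheel already in the rack, standing beside the first, on the stop's side; same size, make and brittleness. Origin: centre; y: axis
- saddle_a: fixed wooden V-shaped saddle 120 x 70 mm, 44 mm high, a slot 26 mm wide for one wheel. Origin: centre of its underside; x along the slot, y across it (the axis of the wheel in it)
- saddle_b: second saddle, the same
- rack: fixed rack 136 mm (x) by 292 mm (y): plywood base, two level steel rods along y (16 mm thick, 39 mm either side of the middle, 30 mm up) on which wheels stand on edge, axes along y; a fixed end wall at +y (118 mm high), a low end block at -y (54 mm high). The wheels on it reach 151 mm above the bench, above all else of the rack. Origin: centre of its underside; z up
- rack_wall (a point): point on the end wall's inner face, in the middle between the rods, at the height of the wheels' centres (130 mm from the rack's origin along its +y). Three wheels fully home have their centres 10, 30 and 50 mm from it along the rack's -y
- stop (a joint): travel in m of the sliding stop, an aluminium carriage on the rods; grows as it is drawn back from the end wall, towards the rack's -y. 0 when its relaxed spring plate just meets two wheels fully home, 0.020 with three; its end at 0.120 leaves 120 mm between the two wheels and the plate. About 3 N of friction; stays where it is left
- stop_knob (a point): middle of the black knob that moves the stop, to be gripped from above: round, upright, 32 mm in diameter, 74 to 104 mm above the bench (this point 90 mm up), on the rack's middle line, 115 mm behind the face of the spring plate; the stop's upright behind the plate is 110 mm high and 47 mm from the knob's axis
- pressure_plate: the stop's spring plate, flat, across the rack, 112 mm wide, 42 to 118 mm above the bench. Origin: centre of its front face (towards the wheels); -y points back to the stop. It gives 1 mm for every 1.5 N, 10 mm at most, then it presses hard; more than 20 N of it cracks a wheel
- glasses_case: bystander: black spectacle case 150 x 61 x 45 mm. Origin: centre of its underside
- tape_measure: bystander: tape measure 65 x 70 x 35 mm. Origin: centre of its underside

How it is judged:
By the outcome, as a careful person would: the job done as asked, in the order asked, and still so for the second after the job is handed in, with the robot touching nothing.
It also fails if it takes over 70 s, if anything falls off the work surface, if the arm or the gripper's body presses on something with over 40 N, if the wrist force passes 120 N, or if a joint passes its speed limit or range.

## Working session

There is one attempt and no reset: what is moved stays moved. The work goes in short steps, Python scripts to look and compute and a shell command to move; the robot and the scene stay as the last step left them, time stands still between calls to the robot, and variables do not carry over. Pictures are saved under pics/ and viewed, at most 10 in all, crops included, and the job is handed in when it is done.

```bash
mkdir -p pics; cat > h.py <<'E'
from rig import *
import numpy as np, cv2
np.set_printoptions(precision=1,suppress=True)
def snap(cam,fn=None):
    p,d=read_camera(cam)
    if fn: cv2.imwrite('pics/'+fn,p[:,:,::-1])
    return p,d
def cloud(cam,d):
    i=camera_info(cam);K=np.array(i['K']);R=np.array(i['attitude']);t=np.array(i['xyz'])
    v,u=np.mgrid[:d.shape[0],:d.shape[1]]
    P=np.stack([(u-K[0,2])/K[0,0]*d,(v-K[1,2])/K[1,1]*d,d],-1)
    W=P@R.T+t
    W[d<=0]=np.nan
    return W
E
python3 - <<'E'
from h import *
print(camera_info('top'),camera_info('side'),state())
a=[]
for c in ('top','side'):
    p,d=snap(c); a.append(p)
    for n in ['new_wheel','worn_wheel','wheel_1','saddle_a','rack','rack_wall','stop_knob','pressure_plate','glasses_case','tape_measure']:
        print(c,n,[(np.round(r['centre']).tolist(),round(r['conf'],2)) for r in tip_of(n,c)[:5]])
for x,n in zip(a,('t','s')): cv2.imwrite(f'pics/{n}.png',cv2.resize(x[:,:,::-1],(800,600)))
E
```

```text
{'K': array([[489.8,   0. , 260.1],
       [  0. , 489.8, 187.6],
       [  0. ,   0. ,   1. ]]), 'xyz': array([ 220.5,   55.9, 1716.5]), 'attitude': array([[ 0. , -1. ,  0.1],
       [-1. , -0. , -0. ],
       [ 0. , -0.1, -1. ]])} {'K': array([[438.9,   0. , 246.7],
       [  0. , 438.9, 194.7],
       [  0. ,   0. ,   1. ]]), 'xyz': array([ 535.9, 1334. ,  874.2]), 'attitude': array([[-1. ,  0. , -0.1],
       [ 0.1,  0.5, -0.9],
       [-0. , -0.9, -0.5]])} {'clock': 0.0, 'joint_positions': array([-65.7,  20.3,  93.6,  -0. ,  66.2,  -0.1]), 'dq': array([-0. , -0. , -0.1,  0. , -0.1, -0.1]), 'tau': array([  0. , -60.5, -34.2,   0. ,   0. ,   0. ]), 'eef_pos': array([ 258. , -568.8,  230.6]), 'orientation': array([[ 0.9,  0.4, -0. ],
       [ 0.4, -0.9,  0. ],
       [-0. , -0. , -1. ]]), 'wrist_force': array([ 0.5,  0.3, -0. ]), 'ft_torque': array([ 0.,  0., -0.]), 'gripper_force': 0.0, 'width': 85.62893728908489}
top new_wheel [([419.0, 217.0, 84.0], 0.64)]
top worn_wheel [([582.0, 194.0, 60.0], 0.46)]
top wheel_1 [([450.0, -76.0, 87.0], 0.69), ([450.0, -54.0, 87.0], 0.61)]
top s
[... 380 characters left out ...]
.0, 219.0, -0.0], 0.18)]
side new_wheel [([413.0, 219.0, 84.0], 0.97)]
side worn_wheel [([584.0, 190.0, 62.0], 0.75)]
side wheel_1 [([449.0, -59.0, 90.0], 0.77), ([449.0, -78.0, 87.0], 0.64), ([414.0, 217.0, 83.0], 0.32)]
side saddle_a [([587.0, 190.0, -1.0], 0.85), ([413.0, 216.0, 0.0], 0.6), ([448.0, -46.0, 88.0], 0.17)]
side rack [([464.0, -173.0, -5.0], 0.82), ([447.0, -55.0, 94.0], 0.45)]
side rack_wall [([470.0, -206.0, 88.0], 0.63), ([449.0, -41.0, 89.0], 0.58)]
side stop_knob [([469.0, -208.0, 88.0], 0.46)]
side pressure_plate []
side glasses_case [([333.0, 405.0, 1.0], 0.9), ([469.0, -210.0, 90.0], 0.58), ([322.0, -414.0, 1.0], 0.53)]
side tape_measure [([320.0, -413.0, 1.0], 0.76)]
```

View pics/t.png

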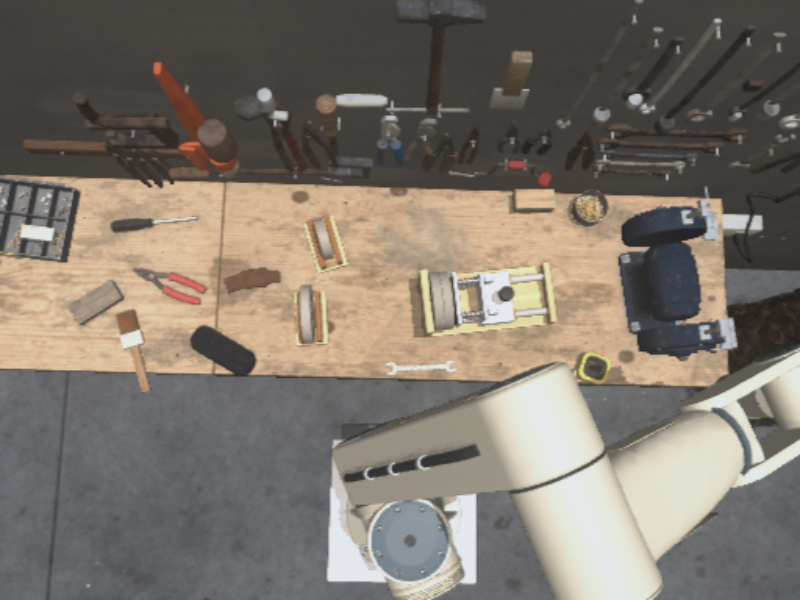

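View pics/s.png

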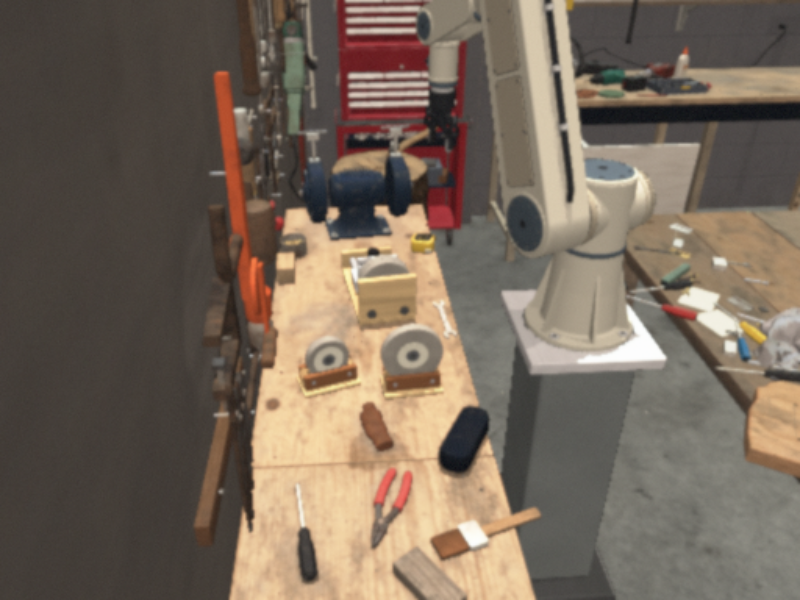

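The top view shows the rack (490,297) with two wheels at its left end, the full-size wheel at (307,315), and the worn one at (322,240). The side view agrees: the large wheel is at (411,355) and the small one at (327,357). Next I'll move above the rack and look from close up.

```bash
python3 -m creep '[{"slide":[0,0,-0.04],"delta_rot":[0,0,0.147],"jaw":0.05},{"slide":[0,0,-0.04],"delta_rot":[0,0,0.147],"jaw":0.05},{"slide":[0,0,-0.04],"delta_rot":[0,0,0],"jaw":0.05},{"slide":[0.02,-0.036,0],"delta_rot":[0,0,0],"jaw":0.05},{"slide":[0.025,-0.036,0],"delta_rot":[0,0,0],"jaw":0.05}]' 40
python3 -m creep '[{"slide":[0.025,-0.036,0],"delta_rot":[0,0,0],"jaw":0.05},{"slide":[0.025,-0.036,0],"delta_rot":[0,0,0],"jaw":0.05},{"slide":[0.025,-0.036,0],"delta_rot":[0,0,0],"jaw":0.05},{"slide":[0.025,-0.036,0],"delta_rot":[0,0,0],"jaw":0.05},{"slide":[0.025,-0.036,0],"delta_rot":[0,0,0],"jaw":0.05}]'
python3 -m creep '[{"slide":[0.025,-0.036,0],"delta_rot":[0,0,0],"jaw":0.05},{"slide":[0.025,-0.036,0],"delta_rot":[0,0,0],"jaw":0.05},{"slide":[0.025,-0.036,0],"delta_rot":[0,0,0],"jaw":0.05},{"slide":[0,0,0],"delta_rot":[0,0,0],"jaw":0.05},{"slide":[0,0,0],"delta_rot":[0,0,0],"jaw":0.05}]'
python3 - <<'E'
from h import *
print(state()['joint_positions'],state()['eef_pos'],state()['orientation']);print(camera_info('wrist'))
p,d=snap('wrist','w1.png'); np.save('w1.npy',cloud('wrist',d))
for n in ['wheel_1','rack','rack_wall','stop_knob','pressure_plate']:
    print(n,[(np.round(r['centre'],1).tolist(),round(r['conf'],2)) for r in tip_of(n,'wrist')[:4]])
E
```

```text
clock: 1.6
eef_pos: [293.3, -492.1, 352.6]
orientation: [[0.992, 0.129, 0.001], [0.129, -0.992, -0.002], [0.001, 0.003, -1.0]]
wrist_force: [1.2, -0.1, -0.1]
width: 49.9
gripper_force: 0.0
clock: 2.1
eef_pos: [394.0, -295.4, 351.5]
orientation: [[0.991, 0.131, 0.001], [0.131, -0.991, -0.0], [0.001, 0.0, -1.0]]
wrist_force: [0.7, 0.1, 0.6]
width: 50.1
gripper_force: 0.0
clock: 2.6
eef_pos: [454.0, -179.3, 351.3]
orientation: [[0.991, 0.134, -0.0], [0.134, -0.991, -0.0], [-0.0, 0.0, -1.0]]
wrist_force: [0.7, -1.0, 0.1]
width: 50.3
gripper_force: 0.0
[-21.7   2.  101.   -0.   77.1  60.6] [ 454.  -179.3  351.3] [[ 1.   0.1 -0. ]
 [ 0.1 -1.  -0. ]
 [-0.   0.  -1. ]]
{'K': array([[311.8,   0. , 253.3],
       [  0. , 311.8, 192.3],
       [  0. ,   0. ,   1. ]]), 'xyz': array([ 529.5, -168.9,  494.1]), 'attitude': array([[ 0.1, -0.9, -0.3],
       [-1. , -0.1, -0. ],
       [-0. ,  0.3, -1. ]])}
wheel_1 [([449.5, -74.5, 91.0], 0.82), ([450.7, -52.7, 88.6], 0.81)]
rack [([465.0, -177.4, 1.7], 0.75), ([451.7, -76.2, 89.5], 0.71)]
rack_wall []
stop_knob [([469.6, -203.0, 89.4], 0.72), ([587.7, 186.8, -2.2], 0.51)]
pressure_plate [([455.3, -91.8, 78.6], 0.75)]
```

```bash
python3 - <<'E'
from h import *
W=np.load('w1.npy');p=W.reshape(-1,3);p=p[~np.isnan(p[:,0])]
def near(c,r):return np.hypot(p[:,0]-c[0],p[:,1]-c[1])<r
k=p[near((470,-205),30)&(p[:,2]>97)&(p[:,2]<112)]
(c,r)=cv2.minEnclosingCircle(k[:,:2].astype(np.float32)); print('knob',len(k),k.mean(0),c,r)
b=p[near((465,-176),180)&(p[:,2]>45)&(p[:,2]<165)]
# wheels tops
w=p[near((450,-65),75)&(p[:,2]>125)&(p[:,2]<160)]
print('wheels',len(w),w.mean(0),w.max(0))
print(cv2.minAreaRect(w[:,:2].astype(np.float32)))
# rods / end block top z~54 at -y ; base edges
e=p[near((480,-318),80)&(p[:,2]>46)&(p[:,2]<62)]
print('endblock',len(e),e.mean(0),cv2.minAreaRect(e[:,:2].astype(np.float32)))
e=p[near((446,-40),80)&(p[:,2]>110)&(p[:,2]<124)&(p[:,1]>-52)]
print('wall',len(e),e.mean(0),cv2.minAreaRect(e[:,:2].astype(np.float32)))
# plate
e=p[near((455,-95),75)&(p[:,2]>113)&(p[:,2]<123)&(p[:,1]<-85)]
print('plate',len(e),cv2.minAreaRect(e[:,:2].astype(np.float32)))
E
```

```text
knob 495 [ 470.2 -207.3  103.8] (469.4834289550781, -207.61614990234375) 15.822041511535645
wheels 3315 [455.5 -68.2 142.7] [502.7 -40.8 152.4]
((451.04071044921875, -66.87400817871094), (100.46736145019531, 41.0375862121582), 7.818380355834961)
endblock 1034 [ 486.9 -309.7   53.2] ((483.6480712890625, -311.1683349609375), (133.90106201171875, 14.869793891906738), 7.53871488571167)
wall 1036 [458.2 -35.  117.8] ((447.8307189941406, -43.50691223144531), (135.4545135498047, 30.727697372436523), 7.211971759796143)
plate 868 ((453.92047119140625, -92.45025634765625), (112.3646011352539, 25.22899055480957), 6.25779914855957)
```

View pics/w1.png

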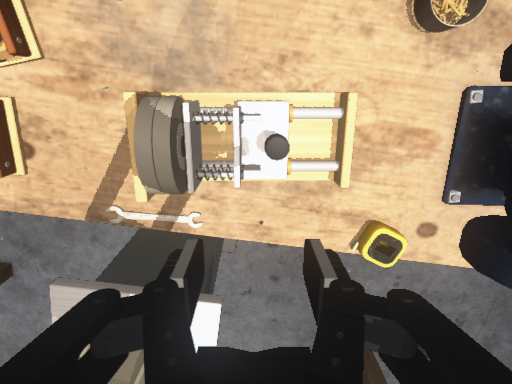

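The wrist view shows the knob at (276,148), the two wheels at (165,145) and the plate at (190,145). The rack's yaw is about 7.5°, the knob is at (469.5, -207.6) and the stop is near 9 mm. I'll go down onto the knob.

```bash
python3 -m creep '[{"slide":[0.012,0.030,-0.0],"delta_rot":[0,0,0],"jaw":0.048},{"slide":[0,0,0.045],"delta_rot":[0,0,0],"jaw":0.048},{"slide":[0,0,0.045],"delta_rot":[0,0,0],"jaw":0.048},{"slide":[0,0,0.045],"delta_rot":[0,0,0],"jaw":0.048},{"slide":[0,0,0.045],"delta_rot":[0,0,0],"jaw":0.048}]'
python3 -m creep '[{"slide":[0,0,0.02],"delta_rot":[0,0,0],"jaw":0.048},{"slide":[0,0,0.01],"delta_rot":[0,0,0],"jaw":0.048},{"slide":[0,0,0],"delta_rot":[0,0,0],"jaw":0.048},{"slide":[0,0,0],"delta_rot":[0,0,0],"jaw":0.048},{"slide":[0,0,0],"delta_rot":[0,0,0],"jaw":0.048}]'
python3 - <<'E'
from h import *
p,d=snap('wrist','w2.png');p=cloud('wrist',d).reshape(-1,3);p=p[~np.isnan(p[:,0])]
k=p[(np.hypot(p[:,0]-470,p[:,1]+207)<24)&(p[:,2]>97)&(p[:,2]<110)]
print(len(k),cv2.minEnclosingCircle(k[:,:2].astype(np.float32)),state()['eef_pos'])
E
```

```text
clock: 3.4
eef_pos: [469.2, -209.1, 169.9]
orientation: [[0.992, 0.13, 0.001], [0.13, -0.992, -0.0], [0.001, 0.001, -1.0]]
wrist_force: [-0.6, -0.5, -0.2]
width: 48.1
gripper_force: 0.0
clock: 3.9
eef_pos: [470.6, -208.9, 142.8]
orientation: [[0.991, 0.131, 0.002], [0.131, -0.991, -0.001], [0.002, 0.001, -1.0]]
wrist_force: [0.2, 0.4, -0.4]
width: 48.0
gripper_force: 0.0
1869 ((469.8996276855469, -206.8913116455078), 15.910221099853516) [ 470.5 -208.8  142.7]
```

View pics/w2.png

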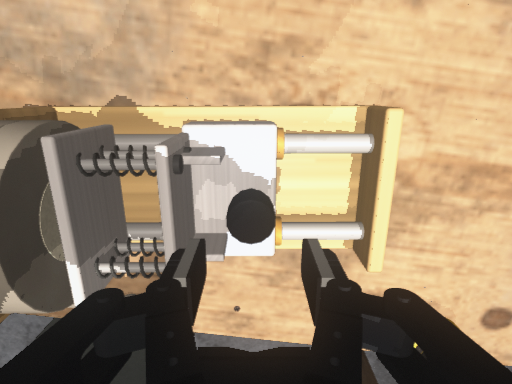

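The knob is at (250,216), between the finger planes and within 2 mm. Going down and gripping.

```bash
python3 -m creep '[{"slide":[0,-0.0015,0.03],"delta_rot":[0,0,0],"jaw":0.048},{"slide":[0,0,0.02],"delta_rot":[0,0,0],"jaw":0.048},{"slide":[0,0,0.018],"delta_rot":[0,0,0],"jaw":0.048},{"slide":[0,0,0],"delta_rot":[0,0,0],"jaw":0.048},{"slide":[0,0,0],"delta_rot":[0,0,0],"jaw":0.048}]'
python3 -m creep '[{"slide":[0,0,0],"delta_rot":[0,0,0],"jaw":0.02},{"slide":[0,0,0],"delta_rot":[0,0,0],"jaw":0.02},{"slide":[0,0,0],"delta_rot":[0,0,0],"jaw":0.02},{"slide":[0,0,0],"delta_rot":[0,0,0],"jaw":0.02},{"slide":[0,0,0],"delta_rot":[0,0,0],"jaw":0.02}]' 40
```

```text
clock: 4.45
eef_pos: [469.8, -207.0, 74.1]
orientation: [[0.991, 0.132, 0.001], [0.132, -0.991, -0.0], [0.001, 0.0, -1.0]]
wrist_force: [0.4, -0.2, 0.2]
width: 47.8
gripper_force: 0.0
clock: 4.95
eef_pos: [470.3, -207.2, 74.8]
orientation: [[0.991, 0.131, 0.002], [0.131, -0.991, -0.001], [0.002, 0.001, -1.0]]
wrist_force: [-1.3, 1.1, 6.1]
width: 30.7
gripper_force: 39.4
```

```bash
python3 -m creep '[{"slide":[0,0.015,0],"delta_rot":[0,0,0],"jaw":0.02},{"slide":[0,0.02,0],"delta_rot":[0,0,0],"jaw":0.02},{"slide":[0,0.02,0],"delta_rot":[0,0,0],"jaw":0.02},{"slide":[0,0.02,0],"delta_rot":[0,0,0],"jaw":0.02},{"slide":[0,0.015,0],"delta_rot":[0,0,0],"jaw":0.02}]'
python3 -m creep '[{"slide":[0,0.007,0],"delta_rot":[0,0,0],"jaw":0.02},{"slide":[0,0.007,0],"delta_rot":[0,0,0],"jaw":0.02},{"slide":[0,0,0],"delta_rot":[0,0,0],"jaw":0.02},{"slide":[0,0,0],"delta_rot":[0,0,0],"jaw":0.02},{"slide":[0,0,0],"delta_rot":[0,0,0],"jaw":0.02}]'
```

```text
clock: 5.45
eef_pos: [482.4, -296.9, 74.8]
orientation: [[0.991, 0.131, 0.002], [0.131, -0.991, -0.0], [0.002, 0.001, -1.0]]
wrist_force: [2.5, 5.0, 6.6]
width: 30.7
gripper_force: 39.9
clock: 5.95
eef_pos: [484.3, -311.1, 74.8]
orientation: [[0.991, 0.131, 0.003], [0.131, -0.991, -0.002], [0.003, 0.003, -1.0]]
wrist_force: [0.4, -2.4, 6.2]
width: 31.0
gripper_force: 40.1
```

```bash
python3 -m creep '[{"slide":[0,0,0],"delta_rot":[0,0,0],"jaw":0.048},{"slide":[0,0,0],"delta_rot":[0,0,0],"jaw":0.048},{"slide":[0,0,0],"delta_rot":[0,0,0],"jaw":0.048},{"slide":[0,0,-0.03],"delta_rot":[0,0,0],"jaw":0.048},{"slide":[0,0,-0.05],"delta_rot":[0,0,0],"jaw":0.048}]'
python3 -m creep '[{"slide":[0,0,-0.05],"delta_rot":[0,0,0],"jaw":0.05},{"slide":[0,0,-0.05],"delta_rot":[0,0,0],"jaw":0.05},{"slide":[0,0,-0.05],"delta_rot":[0,0,0],"jaw":0.05},{"slide":[0,-0.04,-0.02],"delta_rot":[0,0,0],"jaw":0.05},{"slide":[0,-0.047,0],"delta_rot":[0,0,0],"jaw":0.05}]'
python3 -m creep '[{"slide":[0,-0.047,0],"delta_rot":[0,0,0],"jaw":0.05},{"slide":[0,-0.047,0],"delta_rot":[0,0,0],"jaw":0.05},{"slide":[0,-0.047,0],"delta_rot":[0,0,0],"jaw":0.05},{"slide":[0,-0.047,0],"delta_rot":[0,0,0],"jaw":0.05},{"slide":[0,-0.047,0],"delta_rot":[0,0,0],"jaw":0.05}]'
python3 -m creep '[{"slide":[0,-0.047,0],"delta_rot":[0,0,0],"jaw":0.05},{"slide":[0,-0.047,0],"delta_rot":[0,0,0],"jaw":0.05},{"slide":[0,-0.047,0],"delta_rot":[0,0,0],"jaw":0.05},{"slide":[0,-0.047,0],"delta_rot":[0,0,0],"jaw":0.05},{"slide":[0,0,0],"delta_rot":[0,0,0],"jaw":0.05}]'
python3 - <<'E'
from h import *
print(state()['eef_pos'],state()['joint_positions'])
p,d=snap('wrist','w3.png');W=cloud('wrist',d);np.save('w3.npy',W)
print([(np.round(r['centre'],1).tolist(),round(r['conf'],2)) for r in tip_of('new_wheel','wrist')[:3]])
p=W.reshape(-1,3);p=p[~np.isnan(p[:,0])]
for zl in (75,95,110,125):
  w=p[(np.hypot(p[:,0]-416,p[:,1]-218)<90)&(p[:,2]>zl)&(p[:,2]<160)]
  print(zl,len(w),w.mean(0),w.max(0),cv2.minAreaRect(w[:,:2].astype(np.float32)))
E
```

```text
clock: 6.45
eef_pos: [480.8, -308.3, 151.0]
orientation: [[0.991, 0.132, -0.006], [0.132, -0.991, 0.004], [-0.005, -0.005, -1.0]]
wrist_force: [1.1, -0.6, 0.8]
width: 47.8
gripper_force: 0.0
clock: 6.95
eef_pos: [472.9, -224.3, 327.0]
orientation: [[0.992, 0.129, 0.006], [0.129, -0.992, -0.003], [0.005, 0.004, -1.0]]
wrist_force: [0.2, 0.7, -0.5]
width: 50.0
gripper_force: 0.0
clock: 7.45
eef_pos: [439.8, 11.0, 323.3]
orientation: [[0.991, 0.131, 0.0], [0.131, -0.991, 0.0], [0.0, -0.0, -1.0]]
wrist_force: [1.0, 0.8, -0.2]
width: 49.8
gripper_force: 0.0
clock: 7.95
eef_pos: [414.7, 200.3, 323.2]
orientation: [[0.991, 0.136, -0.001], [0.136, -0.991, 0.002], [-0.0, -0.002, -1.0]]
wrist_force: [-0.0, -0.8, -0.0]
width: 50.1
gripper_force: 0.0
[414.7 200.3 323.2] [ 25.5   0.3 106.2   0.1  73.5 107.6]
[([414.8, 218.7, 87.3], 0.81), ([446.3, -42.2, 88.1], 0.3)]
75 1983 [426.  215.6 134.3] [478.  230.1 148.5] ((418.0887145996094, 214.80931091308594), (118.86476135253906, 21.269180297851562), 5.068157196044922)
95 1934 [425.4 215.7 135.4] [476.4 230.1 148.5] ((417.51690673828125, 214.9318084716797), (117.74730682373047, 20.924129486083984), 5.068157196044922)
110 1830 [423.3 215.6 137.3] [472.5 229.7 148.5] ((415.4398193359375, 214.94781494140625), (113.61212158203125, 20.525249481201172), 5.068157196044922)
125 1575 [420.4 215.4 140.4] [464.  228.7 148.5] ((415.56097412109375, 215.18505859375), (96.37751770019531, 20.1109619140625), 5.203283786773682)
```

View pics/w3.png

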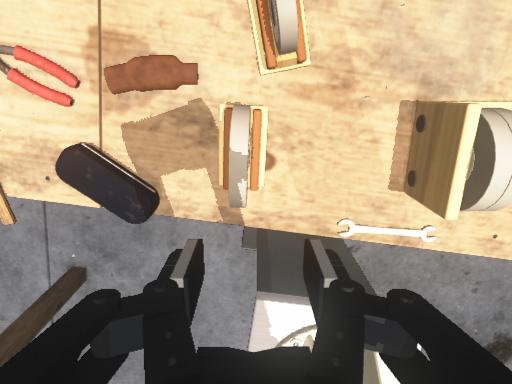

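The wheel is at (238,155) with its yaw about 5.1° and its top centre at (415.5, 215.1). The rack's wall is at the right. Going down to straddle its rim.

```bash
python3 -m creep '[{"slide":[0,0,0],"delta_rot":[0,0,0.044],"jaw":0.05},{"slide":[0.002,-0.0147,0.03],"delta_rot":[0,0,0],"jaw":0.05},{"slide":[0,0,0.04],"delta_rot":[0,0,0],"jaw":0.05},{"slide":[0,0,0.04],"delta_rot":[0,0,0],"jaw":0.05},{"slide":[0,0,0.02],"delta_rot":[0,0,0],"jaw":0.05}]' 30
python3 -m creep '[{"slide":[0,0,0.0],"delta_rot":[0,0,0],"jaw":0.05},{"slide":[0,0,0],"delta_rot":[0,0,0],"jaw":0.05},{"slide":[0,0,0],"delta_rot":[0,0,0],"jaw":0.05},{"slide":[0,0,0],"delta_rot":[0,0,0],"jaw":0.05},{"slide":[0,0,0],"delta_rot":[0,0,0],"jaw":0.05}]'
python3 - <<'E'
from h import *
p,d=snap('wrist','w4.png');W=cloud('wrist',d)
p=W.reshape(-1,3);p=p[~np.isnan(p[:,0])]
for zl in (110,125):
  w=p[(np.hypot(p[:,0]-416,p[:,1]-216)<75)&(abs(p[:,1]-216)<20)&(p[:,2]>zl)&(p[:,2]<152)]
  print(zl,len(w),w.max(0),cv2.minAreaRect(w[:,:2].astype(np.float32)))
E
```

```text
clock: 8.55
eef_pos: [415.3, 208.1, 190.3]
orientation: [[0.996, 0.086, -0.003], [0.086, -0.996, -0.002], [-0.004, 0.002, -1.0]]
wrist_force: [-0.3, -0.3, 1.1]
width: 50.2
gripper_force: 0.0
clock: 9.05
eef_pos: [417.3, 210.7, 194.3]
orientation: [[0.996, 0.088, 0.002], [0.088, -0.996, 0.001], [0.002, -0.001, -1.0]]
wrist_force: [0.3, 0.2, 0.2]
width: 50.0
gripper_force: 0.0
110 4124 [472.  232.4 149.1] ((418.9566955566406, 217.95285034179688), (106.12460327148438, 20.435672760009766), 5.149162292480469)
125 3642 [463.1 231.5 149.1] ((414.9393005371094, 217.7823028564453), (95.85628509521484, 20.054306030273438), 5.1491618156433105)
```

View pics/w4.png

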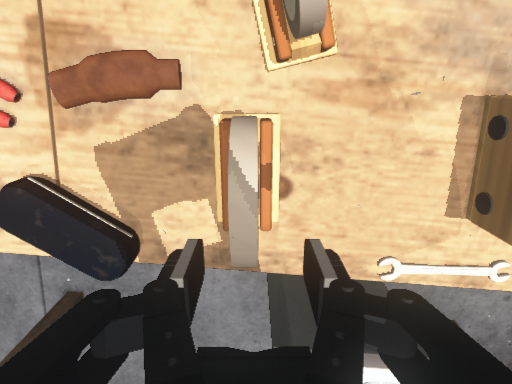

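The wheel runs straight between the finger planes at x≈243, which is about 7 mm off centre. I'll correct that, go down and grip gently.

```bash
python3 -m creep '[{"slide":[-0.0015,-0.007,0.02],"delta_rot":[0,0,0],"jaw":0.05},{"slide":[0,0,0.02],"delta_rot":[0,0,0],"jaw":0.05},{"slide":[0,0,0.02],"delta_rot":[0,0,0],"jaw":0.05},{"slide":[0,0,0.019],"delta_rot":[0,0,0],"jaw":0.05},{"slide":[0,0,0],"delta_rot":[0,0,0],"jaw":0.05}]' 25
python3 -m creep '[{"slide":[0,0,0.0],"delta_rot":[0,0,0],"jaw":0.03},{"slide":[0,0,0],"delta_rot":[0,0,0],"jaw":0.025},{"slide":[0,0,0],"delta_rot":[0,0,0],"jaw":0.022},{"slide":[0,0,0],"delta_rot":[0,0,0],"jaw":0.019},{"slide":[0,0,0],"delta_rot":[0,0,0],"jaw":0.017}]'
python3 -m creep '[{"slide":[0,0,0.0],"delta_rot":[0,0,0],"jaw":0.015},{"slide":[0,0,0],"delta_rot":[0,0,0],"jaw":0.012},{"slide":[0,0,0],"delta_rot":[0,0,0],"jaw":0.01},{"slide":[0,0,0],"delta_rot":[0,0,0],"jaw":0.01},{"slide":[0,0,0],"delta_rot":[0,0,0],"jaw":0.01}]'
```

```text
clock: 9.6
eef_pos: [413.2, 216.7, 112.7]
orientation: [[0.996, 0.088, -0.003], [0.088, -0.996, -0.002], [-0.003, 0.001, -1.0]]
wrist_force: [-0.8, -0.2, -0.2]
width: 49.6
gripper_force: 0.0
clock: 10.1
eef_pos: [415.2, 217.7, 115.3]
orientation: [[0.996, 0.088, 0.002], [0.088, -0.996, 0.001], [0.002, -0.001, -1.0]]
wrist_force: [-0.9, -0.7, 6.7]
width: 19.6
gripper_force: 24.9
clock: 10.6
eef_pos: [415.2, 217.7, 115.3]
orientation: [[0.996, 0.088, 0.002], [0.088, -0.996, 0.001], [0.002, -0.001, -1.0]]
wrist_force: [-1.2, -0.6, 7.2]
width: 19.5
gripper_force: 24.9
```

```bash
python3 -m creep '[{"slide":[0,0,-0.01],"delta_rot":[0,0,0],"jaw":0.01},{"slide":[0,0,-0.02],"delta_rot":[0,0,0],"jaw":0.01},{"slide":[0,0,-0.04],"delta_rot":[0,0,0],"jaw":0.01},{"slide":[0,0,-0.04],"delta_rot":[0,0,0],"jaw":0.01},{"slide":[0,0,-0.04],"delta_rot":[0,0,0],"jaw":0.01}]'
python3 -m creep '[{"slide":[0,0,-0.03],"delta_rot":[0,0,0],"jaw":0.01},{"slide":[0,0,-0.01],"delta_rot":[0,0,0],"jaw":0.01},{"slide":[0,0,0],"delta_rot":[0,0,-0.021],"jaw":0.01},{"slide":[0,0,0],"delta_rot":[0,0,-0.021],"jaw":0.01},{"slide":[0,0.01,0],"delta_rot":[0,0,0],"jaw":0.01}]'
python3 -m creep '[{"slide":[0,0.02,0],"delta_rot":[0,0,0],"jaw":0.01},{"slide":[0,0.03,0],"delta_rot":[0,0,0],"jaw":0.01},{"slide":[0,0.03,0],"delta_rot":[0,0,0],"jaw":0.01},{"slide":[0,0.03,0],"delta_rot":[0,0,0],"jaw":0.01},{"slide":[0,0.03,0],"delta_rot":[0,0,0],"jaw":0.01}]'
python3 -m creep '[{"slide":[0,0.03,0],"delta_rot":[0,0,0],"jaw":0.01},{"slide":[0,0.03,0],"delta_rot":[0,0,0],"jaw":0.01},{"slide":[0,0.03,0],"delta_rot":[0,0,0],"jaw":0.01},{"slide":[0,0.03,0],"delta_rot":[0,0,0],"jaw":0.01},{"slide":[0,0.03,0],"delta_rot":[0,0,0],"jaw":0.01}]'
python3 -m creep '[{"slide":[-0.001,0.03,0],"delta_rot":[0,0,0],"jaw":0.01},{"slide":[0,0.01,0],"delta_rot":[0,0,0],"jaw":0.01},{"slide":[0,0.005,0],"delta_rot":[0,0,0],"jaw":0.01},{"slide":[0,0,0],"delta_rot":[0,0,0],"jaw":0.01},{"slide":[0,0,0],"delta_rot":[0,0,0],"jaw":0.01}]'
python3 - <<'E'
from h import *
p,d=snap('wrist','w5.png')
W=cloud('wrist',d);p=W.reshape(-1,3);p=p[~np.isnan(p[:,0])]
a=np.radians(7.5);ex=np.array([np.cos(a),np.sin(a)]);ey=np.array([-np.sin(a),np.cos(a)])
q=(p[:,:2]-[448.5,-45.1])
s=-(q@ey);l=q@ex
for n,lo,hi in (('plate',112,122),('wheels',130,155),('lift wheel',250,330)):
  m=(abs(l)<70)&(p[:,2]>lo)&(p[:,2]<hi)&(s>-5)&(s<230)
  if m.sum(): print(n,m.sum(),np.percentile(s[m],[0,2,50,98,100]),np.percentile(l[m],[2,98]),p[m,2].max())
E
```

```text
clock: 11.1
eef_pos: [413.8, 216.9, 266.1]
orientation: [[0.996, 0.088, -0.001], [0.088, -0.996, -0.0], [-0.001, 0.0, -1.0]]
wrist_force: [0.8, 1.5, -4.8]
width: 20.0
gripper_force: 25.5
clock: 11.6
eef_pos: [414.9, 207.3, 302.3]
orientation: [[0.991, 0.132, -0.003], [0.132, -0.991, -0.001], [-0.003, 0.001, -1.0]]
wrist_force: [0.1, -0.0, -4.5]
width: 19.7
gripper_force: 25.6
clock: 12.1
eef_pos: [433.1, 66.8, 302.7]
orientation: [[0.992, 0.13, -0.003], [0.13, -0.992, -0.001], [-0.003, 0.0, -1.0]]
wrist_force: [0.6, 0.7, -4.5]
width: 19.8
gripper_force: 25.6
clock: 12.6
eef_pos: [452.4, -81.8, 302.7]
orientation: [[0.992, 0.129, -0.003], [0.129, -0.992, 0.0], [-0.003, -0.001, -1.0]]
wrist_force: [0.2, -0.3, -4.4]
width: 19.7
gripper_force: 25.6
clock: 13.1
eef_pos: [457.9, -124.2, 303.8]
orientation: [[0.992, 0.13, -0.001], [0.13, -0.992, 0.001], [-0.001, -0.001, -1.0]]
wrist_force: [-1.2, 0.0, -4.8]
width: 19.5
gripper_force: 26.0
plate 1554 [ -5.   -4.5 155.1 162.4 217.2] [-56.5  59.3] 121.92170681747132
wheels 3668 [ 0.4  1.5 21.7 41.  41.3] [-42.8  44.4] 153.5267897483202
lift wheel 6228 [ 55.7  58.8  79.5  99.9 102.8] [-37.9  59.8] 329.9993395090044
```

View pics/w5.png

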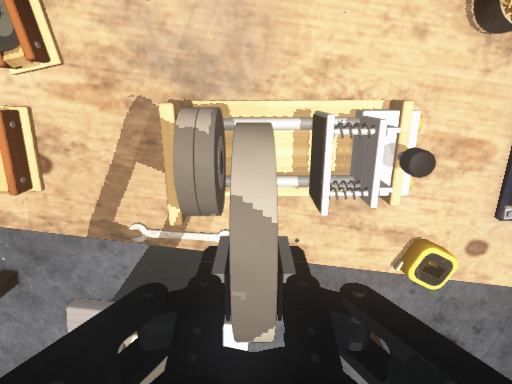

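The held wheel, at (255,230), is over the gap: the stored wheels end at (222,160) and the plate is at (320,160). I'll lower quickly at first, then in small steps.

```bash
python3 -m creep '[{"slide":[0.0015,0,0.03],"delta_rot":[0,0,0],"jaw":0.01},{"slide":[0,0,0.04],"delta_rot":[0,0,0],"jaw":0.01},{"slide":[0,0,0.04],"delta_rot":[0,0,0],"jaw":0.01},{"slide":[0,0,0.04],"delta_rot":[0,0,0],"jaw":0.01},{"slide":[0,0,0.02],"delta_rot":[0,0,0],"jaw":0.01}]'
python3 -m creep '[{"slide":[0,0,0.008],"delta_rot":[0,0,0],"jaw":0.01},{"slide":[0,0,0.002],"delta_rot":[0,0,0],"jaw":0.01},{"slide":[0,0,0.0],"delta_rot":[0,0,0],"jaw":0.01},{"slide":[0,0,0.0],"delta_rot":[0,0,0],"jaw":0.01},{"slide":[0,0,0],"delta_rot":[0,0,0],"jaw":0.01}]'
```

```text
clock: 13.65
eef_pos: [458.0, -123.3, 131.5]
orientation: [[0.991, 0.131, -0.004], [0.131, -0.991, 0.001], [-0.003, -0.002, -1.0]]
wrist_force: [0.2, -0.4, -3.7]
width: 19.4
gripper_force: 26.1
clock: 14.15
eef_pos: [460.6, -124.9, 125.4]
orientation: [[0.992, 0.129, 0.002], [0.129, -0.992, -0.001], [0.002, 0.001, -1.0]]
wrist_force: [0.9, 0.1, -3.8]
width: 19.5
gripper_force: 26.0
```

```bash
python3 -m creep '[{"slide":[-0.001,0,0.001],"delta_rot":[0,0,0],"jaw":0.01},{"slide":[0,0,0.001],"delta_rot":[0,0,0],"jaw":0.01},{"slide":[0,0,0.001],"delta_rot":[0,0,0],"jaw":0.01},{"slide":[0,0,0.001],"delta_rot":[0,0,0],"jaw":0.01},{"slide":[0,0,0.001],"delta_rot":[0,0,0],"jaw":0.01}]'
python3 -m creep '[{"slide":[0,0,0.0005],"delta_rot":[0,0,0],"jaw":0.01},{"slide":[0,0,0.0005],"delta_rot":[0,0,0],"jaw":0.01},{"slide":[0,0,0],"delta_rot":[0,0,0],"jaw":0.01},{"slide":[0,0,0],"delta_rot":[0,0,0],"jaw":0.01},{"slide":[0,0,0],"delta_rot":[0,0,0],"jaw":0.01}]'
```

```text
clock: 14.65
eef_pos: [458.8, -124.8, 119.2]
orientation: [[0.992, 0.129, 0.0], [0.129, -0.992, -0.0], [0.0, 0.0, -1.0]]
wrist_force: [1.1, 0.9, 2.0]
width: 19.7
gripper_force: 26.9
clock: 15.15
eef_pos: [459.3, -124.9, 118.9]
orientation: [[0.992, 0.129, 0.001], [0.129, -0.992, -0.0], [0.001, 0.0, -1.0]]
wrist_force: [-0.5, 1.4, 5.8]
width: 19.8
gripper_force: 27.4
```

The rods now carry the wheel. I'll let go, lift straight up and go to look at the knob.

```bash
python3 -m creep '[{"slide":[0,0,0],"delta_rot":[0,0,0],"jaw":0.021},{"slide":[0,0,0],"delta_rot":[0,0,0],"jaw":0.024},{"slide":[0,0,0],"delta_rot":[0,0,0],"jaw":0.028},{"slide":[0,0,0],"delta_rot":[0,0,0],"jaw":0.032},{"slide":[0,0,0],"delta_rot":[0,0,0],"jaw":0.032}]'
python3 -m creep '[{"slide":[0,0,-0.01],"delta_rot":[0,0,0],"jaw":0.032},{"slide":[0,0,-0.02],"delta_rot":[0,0,0],"jaw":0.032},{"slide":[0,0,-0.04],"delta_rot":[0,0,0],"jaw":0.032},{"slide":[0,0,-0.05],"delta_rot":[0,0,0],"jaw":0.048},{"slide":[0,0,-0.04],"delta_rot":[0,0,0],"jaw":0.048}]'
python3 -m creep '[{"slide":[0,0.04,0],"delta_rot":[0,0,0],"jaw":0.048},{"slide":[0,0.05,0],"delta_rot":[0,0,0],"jaw":0.048},{"slide":[0,0.05,0],"delta_rot":[0,0,0],"jaw":0.048},{"slide":[0,0.045,0],"delta_rot":[0,0,0],"jaw":0.048},{"slide":[0,0,0],"delta_rot":[0,0,0],"jaw":0.048}]'
cat > look.py <<'E'
from h import *
import sys
p,d=snap('wrist',sys.argv[1])
W=cloud('wrist',d);p=W.reshape(-1,3);p=p[~np.isnan(p[:,0])]
a=np.radians(7.5);ex=np.array([np.cos(a),np.sin(a)]);ey=np.array([-np.sin(a),np.cos(a)])
q=(p[:,:2]-[448.5,-45.1]);s=-(q@ey);l=q@ex
for n,lo,hi,a,b in (('plate',112,122,45,200),('wheels',130,155,-5,110),('wheel3',130,155,44,110),('knob',97,110,180,330)):
  m=(abs(l)<70)&(p[:,2]>lo)&(p[:,2]<hi)&(s>a)&(s<b)
  if n=='knob': m&=abs(l)<25
  if m.sum()>3: print(n,m.sum(),np.percentile(s[m],[0,2,50,98,100]),np.percentile(l[m],[2,98]),p[m,2].max(),cv2.minAreaRect(p[m,:2].astype(np.float32)))
t=state()['eef_pos'];q=t[:2]-[448.5,-45.1];print('tcp s,l,z',-q@ey,q@ex,t[2])
E
python3 look.py w6.png
```

```text
clock: 15.65
eef_pos: [458.7, -124.8, 118.2]
orientation: [[0.992, 0.129, -0.0], [0.129, -0.992, 0.0], [-0.0, -0.0, -1.0]]
wrist_force: [1.4, 0.2, 0.1]
width: 32.0
gripper_force: 0.0
clock: 16.15
eef_pos: [458.9, -124.8, 281.6]
orientation: [[0.992, 0.129, 0.002], [0.129, -0.992, -0.0], [0.002, 0.001, -1.0]]
wrist_force: [1.4, -0.6, 0.2]
width: 47.8
gripper_force: 0.0
clock: 16.65
eef_pos: [483.0, -313.0, 278.9]
orientation: [[0.992, 0.126, 0.001], [0.126, -0.992, -0.002], [0.001, 0.002, -1.0]]
wrist_force: [-0.1, 0.1, -0.0]
width: 48.0
gripper_force: 0.0
plate 1893 [ 67.2  73.1 153.5 160.4 161. ] [-53.9  55.6] 121.9998428187007 ((463.0962829589844, -158.30459594726562), (114.04110717773438, 93.64574432373047), 7.673391342163086)
wheels 4396 [11.9 26.8 74.8 88.  89.1] [-43.8  43.3] 153.440512812183 ((455.02630615234375, -95.76104736328125), (95.3525390625, 76.40978240966797), 6.258723735809326)
wheel3 2887 [66.3 68.5 82.2 88.1 89.1] [-42.3  43.4] 153.440512812183 ((458.2227783203125, -122.13798522949219), (94.430908203125, 22.520238876342773), 7.217267990112305)
knob 996 [210.1 211.1 259.7 279.4 280.6] [-21.4  21.4] 109.99822975191222 ((480.42242431640625, -288.3503112792969), (49.55564880371094, 70.47332000732422), 7.417933940887451)
tcp s,l,z 267.5763504796644 -0.9009151844674008 278.5782264966659
```

View pics/w6.png

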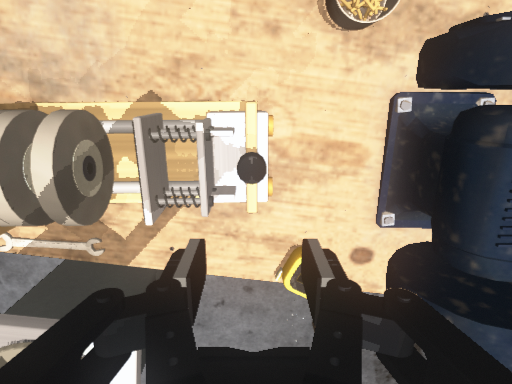

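The third wheel stands upright at (75,167), clear of the plate at (150,167). The knob is at (251,167), where it was left. Going down to grip it again.

```bash
python3 -m creep '[{"slide":[0.0015,0,0.04],"delta_rot":[0,0,0],"jaw":0.048},{"slide":[0,0,0.05],"delta_rot":[0,0,0],"jaw":0.048},{"slide":[0,0,0.04],"delta_rot":[0,0,0],"jaw":0.048},{"slide":[0,0,0],"delta_rot":[0,0,0],"jaw":0.048},{"slide":[0,0,0],"delta_rot":[0,0,0],"jaw":0.048}]' 40
python3 look.py w7.png | tail -2
```

```text
clock: 17.2
eef_pos: [484.3, -307.3, 149.2]
orientation: [[0.991, 0.13, -0.001], [0.13, -0.991, 0.001], [-0.001, -0.001, -1.0]]
wrist_force: [-0.1, -0.2, -0.6]
width: 47.9
gripper_force: 0.0
knob 2101 [214.1 221.5 267.  282.7 284.7] [-12.4  20.3] 109.99167432116991 ((484.94427490234375, -291.8833312988281), (42.05747985839844, 70.63046264648438), 7.650465965270996)
tcp s,l,z 265.5332990472735 2.1307777541487596 150.4379763939534
```

```bash
python3 -m creep '[{"slide":[-0.001,0.003,0.01],"delta_rot":[0,0,0],"jaw":0.048},{"slide":[0,0,0.02],"delta_rot":[0,0,0],"jaw":0.048},{"slide":[0,0,0.025],"delta_rot":[0,0,0],"jaw":0.048},{"slide":[0,0,0.02],"delta_rot":[0,0,0],"jaw":0.048},{"slide":[0,0,0],"delta_rot":[0,0,0],"jaw":0.048}]'
python3 -m creep '[{"slide":[0,0,0],"delta_rot":[0,0,0],"jaw":0.02},{"slide":[0,0,0],"delta_rot":[0,0,0],"jaw":0.02},{"slide":[0,0,0],"delta_rot":[0,0,0],"jaw":0.02},{"slide":[0,0,0],"delta_rot":[0,0,0],"jaw":0.02},{"slide":[0,0,0],"delta_rot":[0,0,0],"jaw":0.02}]' 40
```

```text
clock: 17.75
eef_pos: [482.9, -310.8, 72.2]
orientation: [[0.992, 0.129, -0.002], [0.129, -0.992, 0.001], [-0.001, -0.001, -1.0]]
wrist_force: [-0.4, -0.1, -0.4]
width: 48.0
gripper_force: 0.0
clock: 18.25
eef_pos: [484.3, -311.7, 74.7]
orientation: [[0.992, 0.129, 0.002], [0.129, -0.992, -0.001], [0.002, 0.001, -1.0]]
wrist_force: [-2.4, -0.2, 6.3]
width: 30.8
gripper_force: 40.8
```

```bash
python3 -m creep '[{"slide":[0,-0.01,0],"delta_rot":[0,0,0],"jaw":0.02},{"slide":[0,-0.015,0],"delta_rot":[0,0,0],"jaw":0.02},{"slide":[0,-0.015,0],"delta_rot":[0,0,0],"jaw":0.02},{"slide":[0,-0.01,0],"delta_rot":[0,0,0],"jaw":0.02},{"slide":[0,-0.005,0],"delta_rot":[0,0,0],"jaw":0.02}]'
for i in 1 ; do python3 -m creep '[{"slide":[0,-0.003,0],"delta_rot":[0,0,0],"jaw":0.02},{"slide":[0,-0.003,0],"delta_rot":[0,0,0],"jaw":0.02},{"slide":[0,-0.003,0],"delta_rot":[0,0,0],"jaw":0.02},{"slide":[0,-0.003,0],"delta_rot":[0,0,0],"jaw":0.02},{"slide":[0,-0.003,0],"delta_rot":[0,0,0],"jaw":0.02}]'; done
python3 -m creep '[{"slide":[0,-0.003,0],"delta_rot":[0,0,0],"jaw":0.02},{"slide":[0,-0.003,0],"delta_rot":[0,0,0],"jaw":0.02},{"slide":[0,-0.003,0],"delta_rot":[0,0,0],"jaw":0.02},{"slide":[0,-0.003,0],"delta_rot":[0,0,0],"jaw":0.02},{"slide":[0,-0.003,0],"delta_rot":[0,0,0],"jaw":0.02}]'
```

```text
clock: 18.75
eef_pos: [477.0, -257.0, 74.8]
orientation: [[0.991, 0.13, 0.002], [0.13, -0.991, -0.002], [0.001, 0.002, -1.0]]
wrist_force: [-3.0, -4.5, 7.3]
width: 31.0
gripper_force: 40.9
clock: 19.25
eef_pos: [475.2, -243.5, 74.7]
orientation: [[0.991, 0.13, 0.002], [0.13, -0.991, -0.003], [0.001, 0.003, -1.0]]
wrist_force: [-5.0, -9.1, 5.6]
width: 30.3
gripper_force: 40.9
clock: 19.75
eef_pos: [473.2, -228.4, 74.7]
orientation: [[0.992, 0.13, 0.002], [0.13, -0.991, -0.003], [0.001, 0.003, -1.0]]
wrist_force: [-4.0, -9.5, 6.5]
width: 30.4
gripper_force: 41.0
```

```bash
python3 -m creep '[{"slide":[0,-0.002,0],"delta_rot":[0,0,0],"jaw":0.02},{"slide":[0,-0.002,0],"delta_rot":[0,0,0],"jaw":0.02},{"slide":[0,-0.002,0],"delta_rot":[0,0,0],"jaw":0.02},{"slide":[0,-0.002,0],"delta_rot":[0,0,0],"jaw":0.02},{"slide":[0,0,0],"delta_rot":[0,0,0],"jaw":0.02}]'
python3 -m creep '[{"slide":[0,-0.001,0],"delta_rot":[0,0,0],"jaw":0.02},{"slide":[0,-0.001,0],"delta_rot":[0,0,0],"jaw":0.02},{"slide":[0,0,0],"delta_rot":[0,0,0],"jaw":0.02},{"slide":[0,0,0],"delta_rot":[0,0,0],"jaw":0.02},{"slide":[0,0,0],"delta_rot":[0,0,0],"jaw":0.02}]'
python3 look.py w8.png
```

```text
clock: 20.25
eef_pos: [472.0, -220.1, 74.7]
orientation: [[0.992, 0.13, 0.001], [0.13, -0.992, -0.002], [0.001, 0.002, -1.0]]
wrist_force: [-5.0, -6.4, 7.8]
width: 30.7
gripper_force: 41.1
clock: 20.75
eef_pos: [471.8, -218.3, 74.7]
orientation: [[0.992, 0.13, 0.001], [0.13, -0.992, -0.002], [0.001, 0.002, -1.0]]
wrist_force: [-4.9, -5.1, 8.2]
width: 30.8
gripper_force: 41.1
plate 1933 [ 69.8  70.9 157.1 198.1 200. ] [-31.8  13.5] 121.99963493019273 ((477.1717224121094, -173.40286254882812), (67.78935241699219, 135.8960418701172), 18.012596130371094)
knob 1696 [180.  180.2 186.3 202.3 203.4] [-11.   13.8] 109.97894076660002 ((473.902587890625, -235.10507202148438), (28.767963409423828, 23.38631248474121), 7.472165584564209)
tcp s,l,z 174.69041304943775 0.47721101535779553 74.73153243622875
```

```bash
python3 -m creep '[{"slide":[0,-0.001,0],"delta_rot":[0,0,0],"jaw":0.02},{"slide":[0,-0.001,0],"delta_rot":[0,0,0],"jaw":0.02},{"slide":[0,0,0],"delta_rot":[0,0,0],"jaw":0.02},{"slide":[0,0,0],"delta_rot":[0,0,0],"jaw":0.02},{"slide":[0,0,0],"delta_rot":[0,0,0],"jaw":0.02}]'
python3 -m creep '[{"slide":[0,-0.001,0],"delta_rot":[0,0,0],"jaw":0.02},{"slide":[0,-0.001,0],"delta_rot":[0,0,0],"jaw":0.02},{"slide":[0,0,0],"delta_rot":[0,0,0],"jaw":0.02},{"slide":[0,0,0],"delta_rot":[0,0,0],"jaw":0.02},{"slide":[0,0,0],"delta_rot":[0,0,0],"jaw":0.02}]'
```

```text
clock: 21.3
eef_pos: [471.6, -216.4, 74.7]
orientation: [[0.992, 0.13, 0.002], [0.13, -0.992, -0.002], [0.001, 0.003, -1.0]]
wrist_force: [-5.3, -7.6, 9.1]
width: 30.7
gripper_force: 41.1
clock: 21.8
eef_pos: [471.3, -214.8, 74.7]
orientation: [[0.991, 0.13, 0.002], [0.13, -0.991, -0.003], [0.001, 0.003, -1.0]]
wrist_force: [-5.9, -9.7, 8.0]
width: 30.8
gripper_force: 41.0
```

```bash
python3 -m creep '[{"slide":[0,-0.001,0],"delta_rot":[0,0,0],"jaw":0.02},{"slide":[0,0,0],"delta_rot":[0,0,0],"jaw":0.02},{"slide":[0,0,0],"delta_rot":[0,0,0],"jaw":0.02},{"slide":[0,0,0],"delta_rot":[0,0,0],"jaw":0.02},{"slide":[0,0,0],"delta_rot":[0,0,0],"jaw":0.02}]'
python3 -m creep '[{"slide":[0,-0.001,0],"delta_rot":[0,0,0],"jaw":0.02},{"slide":[0,0,0],"delta_rot":[0,0,0],"jaw":0.02},{"slide":[0,0,0],"delta_rot":[0,0,0],"jaw":0.02},{"slide":[0,0,0],"delta_rot":[0,0,0],"jaw":0.02},{"slide":[0,0,0],"delta_rot":[0,0,0],"jaw":0.02}]'
```

```text
clock: 22.3
eef_pos: [471.2, -214.0, 74.7]
orientation: [[0.991, 0.13, 0.002], [0.13, -0.991, -0.003], [0.001, 0.003, -1.0]]
wrist_force: [-5.9, -10.0, 8.6]
width: 30.3
gripper_force: 41.0
clock: 22.8
eef_pos: [471.1, -213.1, 74.8]
orientation: [[0.991, 0.13, 0.002], [0.13, -0.991, -0.003], [0.001, 0.004, -1.0]]
wrist_force: [-5.2, -11.5, 7.2]
width: 30.6
gripper_force: 41.0
```

```bash
python3 - <<'E'
from h import *
for c in ('top','side'):
    p,d=snap(c); cv2.imwrite(f'pics/{c}2.png',p[:,:,::-1])
    print(c,[(np.round(r['centre'],1).tolist(),round(r['conf'],2)) for n in('wheel_1','pressure_plate') for r in tip_of(n,c)[:4]])
    print(state()['eef_pos'],state()['wrist_force'])
    W=cloud(c,d);q=W.reshape(-1,3);q=q[~np.isnan(q[:,0])]
    a=np.radians(7.5);ex=np.array([np.cos(a),np.sin(a)]);ey=np.array([-np.sin(a),np.cos(a)])
    r=q[:,:2]-[448.5,-45.1];s=-(r@ey);l=r@ex
    m=(abs(l)<20)&(q[:,2]>146)&(q[:,2]<155)&(s>-10)&(s<80)
    print('wheel tops s',m.sum(),np.percentile(s[m],[0,2,50,98,100]) if m.any() else '')
E
```

```text
top [([447.4, -77.5, 87.7], 0.57), ([450.7, -53.9, 90.1], 0.48), ([468.8, -211.2, 90.5], 0.32), ([454.3, -106.1, 78.7], 0.7)]
[ 471.1 -213.1   74.8] [ -5.6 -11.2   7. ]
wheel tops s 176 [ 3.1  4.2 34.3 61.2 62.7]
side [([449.4, -54.0, 90.2], 0.57), ([451.2, -74.6, 90.3], 0.46), ([584.3, 186.8, 58.2], 0.32), ([450.1, -80.0, 91.1], 0.43)]
[ 471.1 -213.1   74.8] [ -5.2 -11.6   8.2]
wheel tops s 96 [-5.5 -4.6 25.4 56.7 60.3]
```

The force rises about 1.4 N per mm, matching the spring bearing on wheels already against the wall, with roughly 5 mm of compression. I'll release, retreat and check.

```bash
python3 -m creep '[{"slide":[0,0,0],"delta_rot":[0,0,0],"jaw":0.034},{"slide":[0,0,0],"delta_rot":[0,0,0],"jaw":0.04},{"slide":[0,0,0],"delta_rot":[0,0,0],"jaw":0.048},{"slide":[0,0,0],"delta_rot":[0,0,0],"jaw":0.048},{"slide":[0,0,0],"delta_rot":[0,0,0],"jaw":0.048}]'
python3 -m creep '[{"slide":[0,0,-0.02],"delta_rot":[0,0,0],"jaw":0.048},{"slide":[0,0,-0.05],"delta_rot":[0,0,0],"jaw":0.048},{"slide":[0,0,-0.05],"delta_rot":[0,0,0],"jaw":0.048},{"slide":[0,0,-0.05],"delta_rot":[0,0,0],"jaw":0.048},{"slide":[0,0,-0.05],"delta_rot":[0,0,0],"jaw":0.048}]'
python3 -m creep '[{"slide":[0,0,-0.04],"delta_rot":[0,0,0],"jaw":0.048},{"slide":[0,0,0],"delta_rot":[0,0,0],"jaw":0.048},{"slide":[0,0,0],"delta_rot":[0,0,0],"jaw":0.048},{"slide":[0,0,0],"delta_rot":[0,0,0],"jaw":0.048},{"slide":[0,0,0],"delta_rot":[0,0,0],"jaw":0.048}]'
python3 look.py w9.png
python3 - <<'E'
from h import *
p,d=snap('wrist');p=cloud('wrist',d).reshape(-1,3);p=p[~np.isnan(p[:,0])]
k=p[(np.hypot(p[:,0]-471,p[:,1]+212)<24)&(p[:,2]>97)&(p[:,2]<110)]
c=np.array(cv2.minEnclosingCircle(k[:,:2].astype(np.float32))[0]);print(c,'s',-(c-[448.5,-45.1])@[-.1305,.9914])
E
```

```text
clock: 23.6
eef_pos: [470.6, -210.8, 73.4]
orientation: [[0.992, 0.13, 0.0], [0.13, -0.992, 0.0], [0.0, -0.0, -1.0]]
wrist_force: [0.9, -0.1, 0.5]
width: 47.8
gripper_force: 0.0
clock: 24.1
eef_pos: [470.1, -210.6, 295.4]
orientation: [[0.992, 0.13, 0.0], [0.13, -0.992, 0.0], [0.0, -0.0, -1.0]]
wrist_force: [0.9, -0.8, 0.7]
width: 48.2
gripper_force: 0.0
clock: 24.6
eef_pos: [469.8, -210.6, 331.6]
orientation: [[0.992, 0.13, -0.003], [0.13, -0.992, 0.001], [-0.002, -0.002, -1.0]]
wrist_force: [-0.1, -0.9, -0.3]
width: 47.9
gripper_force: 0.0
plate 1151 [ 45.1  48.2  64.9  70.5 123.8] [-54.   55.8] 121.98972215991608 ((459.9656982421875, -128.7883758544922), (114.60874938964844, 78.63224029541016), 7.453511714935303)
wheels 4780 [-0.6  1.7 32.6 59.9 60.5] [-43.3  44.3] 153.01497111283078 ((453.08502197265625, -74.63630676269531), (95.31903839111328, 60.99529266357422), 7.634770393371582)
wheel3 1539 [44.  44.4 54.2 60.1 60.5] [-43.2  44.2] 153.01497111283078 ((455.4148254394531, -96.80423736572266), (94.0469970703125, 16.433406829833984), 7.634768962860107)
knob 138 [180.1 180.2 183.7 188.8 188.9] [-11.2  13.4] 106.52893150433357 ((473.4836730957031, -227.9080352783203), (27.672569274902344, 8.672918319702148), 8.027780532836914)
tcp s,l,z 166.99045186043531 -0.3726086149953147 331.74559417021794
[ 471.7 -217.2] s 173.64927792297365
```

View pics/w9.png

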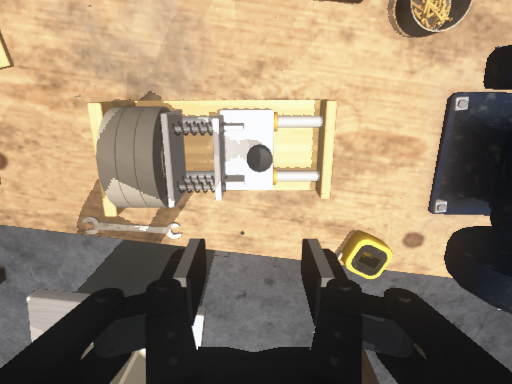

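The picture shows all three wheels packed against the end wall with no gaps at (135,157) and the plate touching at (170,157). The stop eased back to where its friction balances the spring, so some preload remains, and the gripper is clear.

```bash
python3 -c "from rig import *; print(job_done())"
```

```text
the job is handed in; nothing more can be done
None
```

The job is handed in, no verdict shown: the wheel stands in the rack with the other two, all three against the end wall, and the spring plate holds them with about 2 mm of compression (roughly 3 N) after the stop eased back a few millimetres on release.

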